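# Lift a freshly primed cover onto the free drying rack

### The job

The round cover on the plywood spray board has just been primed and must not be touched by the gripper: pick up the flat lifter by its handle, slide its blade under the cover (the batten at the back of the board keeps it from sliding away) and lift it off. One of the two drying racks already holds a cover: leave that one alone and set the fresh cover down gently, level and centred across the two rails of the empty rack, then draw the blade out from under it. Finally lay the lifter flat on the bench, clear of board and racks, and let go.

Things in the scene. Friction and masses are not known exactly. Their poses are not given: they have to be found in the camera images.
- cover_new: freshly primed grey round cover lying on the board: disc 110 mm diameter, 10 mm thick, boss 44 mm wide and 4 mm high on top, six dark bolt holes; lower edge bevelled all round, from 94 mm diameter at the underside to 110 mm at 4 mm height, so that a blade can get under; about 0.24 kg; origin: centre of its underside, z up
- cover_old: a like cover, same size and look, already resting centred on one of the two racks (either one); origin: centre of its underside
- board: plywood spray board, fixed, 150 (x) by 160 mm (y), 12 mm thick, with a wooden batten along its far (+x) edge: 14 mm wide, top 24 mm above the bench, near face at x = +61 mm; open on its near (-x) side; origin: centre of the underside, on the bench; x points from the open side to the batten. The cover lies 0 to 12 mm short of the batten
- rack_a: drying rack, fixed: two aluminium rails along its x axis, 130 mm long, 16 mm wide, centred at y = -42 and +42 mm (68 mm free between them), flat tops 40 mm above the bench, on a base plate 6 mm thick, 130 by 110 mm; open between the rails at both ends; origin: centre of the underside, on the bench; x points away from the robot
- rack_b: second drying rack, exactly like rack_a
- lifter: flat lifter (spatula), 0.16 kg, lying on the bench: steel blade x = 20 to 145 mm, 52 mm wide, 2 mm thick; riser plate 30 mm wide, 6 mm thick at x = 25 mm; wooden handle bar above the blade's rear end, x = -40 to +40 mm, 22 mm wide (y), z = 52 to 76 mm; origin: level with the blade's underside, straight below the handle's middle; x points along the blade to its tip, z up
- lifter_grip (a point): middle of the lifter's handle, 64 mm above the blade's underside
- lifter_tip (a point): middle of the blade's front edge
- spray_can: bystander: upright spray can, 56 mm diameter, 130 mm tall; origin: centre of its underside; leave it alone
- wrench: bystander: wrench lying on the bench; leave it alone
- screw_tray: bystander: small open cardboard tray 120 x 90 x 40 mm; origin: centre of its underside; leave it alone
There are look-alikes about, which are no part of the job. What is shaped like the rack_a but blue, red or yellow is not meant.

How it is judged:
By the outcome, as a careful person would: the job done as asked, in the order asked, and still so for the second after the job is handed in, with the robot touching nothing.
It also fails if it takes over 72 s, if anything falls off the work surface, if the arm or the gripper's body presses on something with over 40 N, if the wrist force passes 120 N, or if a joint passes its speed limit or range.

### The arm

A 6-joint arm with a two-finger parallel gripper is mounted at the origin on the work surface. World frame = base frame: x ahead of the robot, y to its left, z up, the work surface at z = 0. Lengths are in m, angles in rad, forces in N, time in s.
With the tool pointing down it reaches from about 0.375 to 0.9 m from the base axis. Payload 3.1 kg.
Tool frame: the origin (TCP) lies between the finger pads; the fingertips stand 17 mm ahead of it and the grasp point (between the pads) lies 2 mm behind it; z points along the fingers, y is the line along which they close (so a half turn about z gives the same grasp; the last joint's range is limited). The gripper opens to 85 mm and grips with 20 to 120 N. Pads are 22 mm wide; open, the fingers measure 114 mm over their backs; the gripper's body (76 mm by 85 mm) begins 54 mm behind the grasp point. The pads swing forward as they close: fully open they stand 13 mm farther back than shut.
Start: joints at [1.117, 0.527, 1.433, -0, 1.181, -0.178], TCP at [0.17, 0.601, 0.248] pointing down, gripper open.
Joint ranges: [-3.08, 3.08], [-0.75, 2.2], [0.22, 2.44], [-1.43, 4.57], [0, 2.65], [-2.85, 2.85]. Speed limits (rad/s): [2.79, 2.79, 3.14, 3.14, 3.14, 3.14].

### API

Orientations are given as a unit quaternion [x, y, z, w].
In Python, from station import sense, vision, order gives the robot as it stands.
- The arm moves only by the shell command python3 -m crank 'ROWS' [OPENING] [FORCE]. ROWS is JSON, a list of rows, each an object with "dp": the shift along the world's x, y, z in units of 30 mm (1.0 is 30 mm), a list of three; "angular": the turn, a rotation vector about the world's x, y, z in degrees, a list of three. In form: [{"dp": [dx, dy, dz], "angular": [ax, ay, az]}, ...]. A call has 1 to 20 rows; each row shifts and turns the commanded pose from where the row before left it; what a row does not reach is not made up. A row lasts 1/10 s, in which the tool goes at most 50 mm and 8.59 degrees, less where a joint would pass 70% of its speed; a pose out of reach is approached as far as the arm can. A call is refused whole if a number of a shift passes 1 or a number of a turn 8.59, either way. A call with a gripper value outside its range is refused whole. OPENING is the closure, from 0 (fully open) to 1 (shut), set as the call begins (- or left out, the last holds). The fingers move at their own pace and stop on an object; FORCE is the grip in N (left out, the last holds). Time passes only in rows, so rows that do not move let the fingers close. It gives the time, the measured TCP pose, the force, the opening and the grip force at its end, in the units of the state.
- sense(): the state, without advancing time (a new reading comes with each control period).
- vision.snapshot(name): name is "side" or "top"; returns a dict with "image" (384x512x3 uint8, blue, green, red), "range_z" (384x512 float32, m along the optical axis (not along the pixel's ray), 0 where there is no reading), "mtx" (3x3 intrinsics, pixels), "pose" (4x4, takes a point from camera to world coordinates). Camera axes: x right, y down, z forward; pixel columns grow to the right and rows downward; lengths in m; the calibration is good to about 2 mm. A picture is of the moment at which its call begins.
- order.sign_off(): hands the job in; it is judged then, once.
The state is a dict: "t": time; "q": joint angles; "qd": joint speeds; "tau": joint torques, N m; "tcp_pos": TCP position; "tool_rot": TCP orientation; "force": force on the tool from outside, world axes, zero at the start; "ft_torque": the same for the moment, N m; "finger_gap": opening from 0.0 (shut) to 1.0 (fully open); "gripper_force": force on a finger pad.
Only numpy, scipy, OpenCV 4.12 (cv2) and the standard library are available. Lean on these libraries where they do the work, as an engineer would, in place of code of your own. Each camera call takes 0.05 s, during which the arm holds its last target. There are 200 camera calls.

## Working session

There is one attempt and no reset: what is moved stays moved. The work goes in short steps, Python scripts to look and compute and a shell command to move; the robot and the scene stay as the last step left them, time stands still between calls to the robot, and variables do not carry over. Pictures are saved under pics/ and viewed, at most 10 in all, crops included, and the job is handed in when it is done.

```bash
mkdir -p pics; ls; cat > h.py <<'E'
import numpy as np,cv2
from station import sense,vision,order
def pts(s):
    d=s["range_z"];h,w=d.shape;u,v=np.meshgrid(np.arange(w),np.arange(h))
    K=s["mtx"];c=np.stack([(u-K[0,2])/K[0,0]*d,(v-K[1,2])/K[1,1]*d,d],-1)
    T=s["pose"];P=c@T[:3,:3].T+T[:3,3];P[d==0]=np.nan;return P
E
python3 - <<'E'
from h import *
for n in("top","side"):
    s=vision.snapshot(n);cv2.imwrite(f"pics/{n}0.png",s["image"]);np.savez(n+"0.npz",**s)
    print(n,s["mtx"].tolist(),s["pose"].round(3).tolist())
x=sense();print(x["t"],x["tool_rot"],x["finger_gap"])
E
```

```text
pics
top [[428.12426324048255, 0.0, 256.5528821735735], [0.0, 428.12426324048255, 195.9902851962434], [0.0, 0.0, 1.0]] [[-0.021, -0.982, 0.185, 0.241], [-1.0, 0.018, -0.018, 0.01], [0.014, -0.186, -0.983, 1.478], [0.0, 0.0, 0.0, 1.0]]
side [[376.3200873788913, 0.0, 257.60120748731356], [0.0, 376.3200873788913, 190.8953680900006], [0.0, 0.0, 1.0]] [[0.957, -0.21, 0.2, 0.271], [-0.29, -0.682, 0.671, -0.784], [-0.005, -0.7, -0.714, 0.9], [0.0, 0.0, 0.0, 1.0]]
0.1 [ 1.37445012e-01  9.90508907e-01 -9.36994945e-04 -3.08789373e-04] 1.0000847848059715
```

View pics/top0.png

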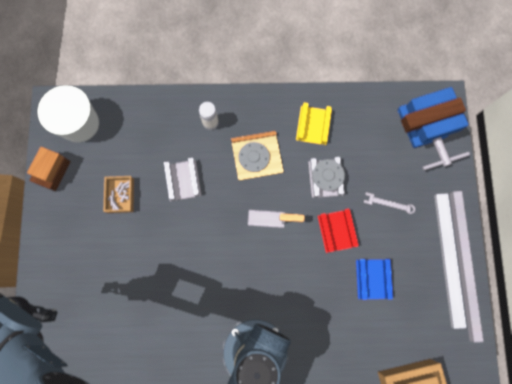

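View pics/side0.png

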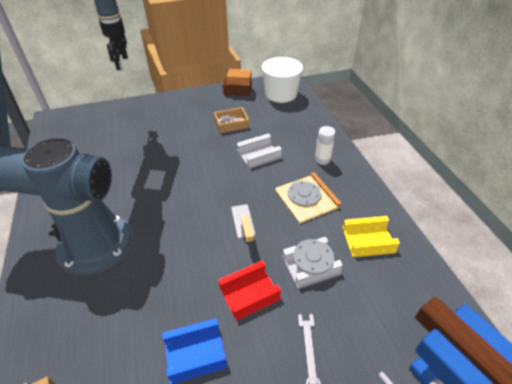

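The top view shows the board with the grey cover at (257,157), batten upward (+x). The lifter has its blade at (265,218) and handle at (293,218), tip to the left (+y).
Rack candidates: grey empty (183,180), grey with cover (328,176), and yellow (314,124), red (338,230) and blue (375,280), which are look-alikes. The empty grey rack at (183,180) is the target. I'll confirm it in a crop and measure.

```bash
cat > m.py <<'E'
from h import *
s=dict(np.load("top0.npz"));im=s["image"];P=pts(s)
c=cv2.resize(im[95:265,90:350],None,fx=3,fy=3,interpolation=cv2.INTER_CUBIC)[:600,:800];cv2.imwrite("pics/crop0.png",c)
print("table z",np.nanmedian(P[230:260,200:300,2]))
hsv=cv2.cvtColor(im,cv2.COLOR_BGR2HSV);T=s["pose"];K=s["mtx"]
def ray(uv,z):
    d=T[:3,:3]@np.array([(uv[0]-K[0,2])/K[0,0],(uv[1]-K[1,2])/K[1,1],1]);o=T[:3,3];return o+d*(z-o[2])/d[2]
def rect(name,box,m,z):
    u0,v0,u1,v1=box;M=np.zeros(m.shape,np.uint8);M[v0:v1,u0:u1]=m[v0:v1,u0:u1]
    cs,_=cv2.findContours(M,cv2.RETR_EXTERNAL,cv2.CHAIN_APPROX_NONE);
    for k in cs:
        if cv2.contourArea(k)<60: continue
        p=np.array([ray(q[0],z)[:2] for q in k],np.float32)
        r=cv2.minAreaRect(p*1000);mm=np.zeros_like(M);cv2.drawContours(mm,[k],-1,1,-1)
        print(name,np.round(r[0],1),np.round(r[1],1),round(r[2],1),"zmed",np.nanmedian(P[mm>0,2]).round(4))
S,V,H=hsv[...,1],hsv[...,2],hsv[...,0]
br=V>110
rect("rack",(155,150,212,210),(br).astype(np.uint8),.04)
rect("rackrails",(155,150,212,210),((P[...,2]>.025)).astype(np.uint8),.04)
rect("blade",(235,200,320,235),((V>110)&(S<70)).astype(np.uint8),.001)
rect("handle",(235,200,320,235),((S>90)&(V>110)).astype(np.uint8),.076)
rect("board",(222,122,292,190),((S>60)&(V>120)).astype(np.uint8),.012)
rect("batten",(222,122,292,190),((S>120)&(H<14)&(V>80)).astype(np.uint8),.024)
rect("cover",(235,137,275,178),((S<60)&(V>60)).astype(np.uint8),.022)
rect("oldcover",(300,150,352,205),((V<170)&(V>90)).astype(np.uint8),.05)
rect("can",(190,95,225,135),(P[...,2]>.05).astype(np.uint8),.13)
for uv in [(265,218),(293,218),(257,157),(183,180),(232,170)]: print(uv,P[uv[1],uv[0]].round(3),hsv[uv[1],uv[0]])
E
python3 m.py
```

```text
table z -0.00019953492954605245
rack [575.8 236.7] [194.4 211. ] 89.9 zmed 0.0016
rackrails [574.7 283.6] [132.6  18.3] 8.9 zmed 0.0394
rackrails [587.7 201.3] [132.3  17.3] 9.1 zmed 0.0389
blade [444.3 -87.1] [294.8 119.5] 88.9 zmed 0.0003
handle [ 431.  -132.6] [76.3 23.3] 88.9 zmed 0.0749
board [666.7 -21. ] [159.6 164.8] 9.1 zmed 0.0161
batten [732.6  -9.7] [ 10.7 156.3] 9.6 zmed 0.0237
cover [657.9  -8.4] [106.4 107.2] 44.7 zmed 0.022
oldcover [ 573.6 -254.8] [177.5 194.2] 87.7 zmed 0.0031
can [778.3 141.4] [82.5 53.9] 13.4 zmed 0.1257
(265, 218) [ 0.441 -0.044  0.003] [139   9 226]
(293, 218) [ 0.429 -0.134  0.076] [ 21  97 249]
(257, 157) [ 0.655 -0.021  0.024] [105  12 171]
(183, 180) [0.58  0.24  0.009] [141   8 225]
(232, 170) [0.615 0.069 0.001] [106  24 117]
```

View pics/crop0.png

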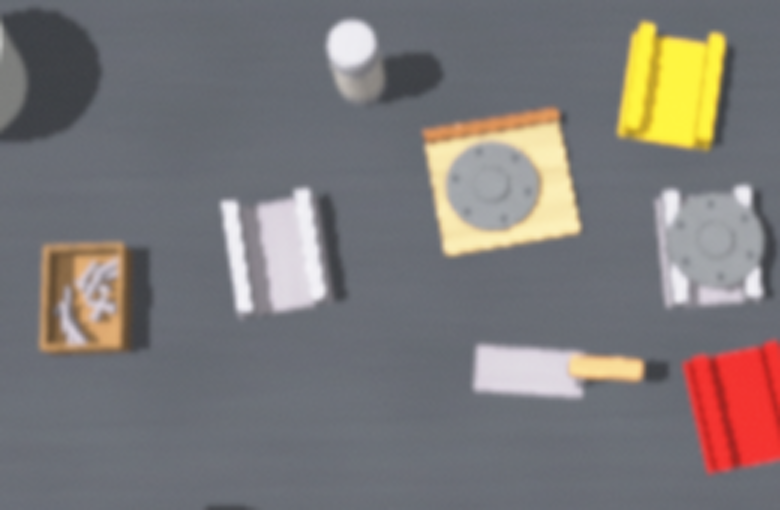

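The crop confirms it: the empty grey rack is at crop (275,250), and the other grey rack at (710,240) holds the old cover. Board, batten, rail and handle sizes all agree with those given. Estimates in mm:

| Item | Position (x, y) | Yaw |
|---|---|---|
| Handle | (431, -133) | 89° |
| Board | (666, -21) | 9.2° |
| Cover | (658, -8) | – |
| Rack | (581, 242.5) | 9° |

Next I'll move above the handle.

```bash
python3 -m crank '[{"dp":[0.87,-1,0],"angular":[0,0,-3.77]},{"dp":[0.87,-1,0],"angular":[0,0,-3.77]},{"dp":[0.87,-1,0],"angular":[0,0,-3.77]},{"dp":[0.87,-1,0],"angular":[0,0,-3.77]},{"dp":[0.87,-1,0],"angular":[0,0,-3.77]},{"dp":[0.87,-1,0],"angular":[0,0,-3.77]},{"dp":[0.87,-1,0],"angular":[0,0,-3.77]},{"dp":[0.87,-1,0],"angular":[0,0,-3.77]},{"dp":[0.87,-1,0],"angular":[0,0,-3.77]},{"dp":[0.87,-1,0],"angular":[0,0,-3.77]},{"dp":[0,-1,0],"angular":[0,0,-3.77]},{"dp":[0,-1,0],"angular":[0,0,-3.77]},{"dp":[0,-1,0],"angular":[0,0,-3.77]},{"dp":[0,-1,0],"angular":[0,0,-3.77]},{"dp":[0,-1,0],"angular":[0,0,-3.77]},{"dp":[0,-1,0],"angular":[0,0,-3.77]},{"dp":[0,-1,0],"angular":[0,0,-3.77]},{"dp":[0,-1,0],"angular":[0,0,-3.77]},{"dp":[0,-1,0],"angular":[0,0,-3.77]},{"dp":[0,-1,0],"angular":[0,0,-3.77]}]' 0
python3 -m crank '[{"dp":[0,-1,-0.5],"angular":[0,0,0]},{"dp":[0,-1,-0.5],"angular":[0,0,0]},{"dp":[0,-1,-0.5],"angular":[0,0,0]},{"dp":[0,-1,-0.5],"angular":[0,0,0]},{"dp":[0,-0.47,0],"angular":[0,0,0]},{"dp":[0,0,0],"angular":[0,0,0]},{"dp":[0,0,0],"angular":[0,0,0]}]'
```

```text
t: 2.1
tcp_pos: [0.4307, 0.0003, 0.2481]
tool_rot: [0.715, 0.699, -0.0, -0.0]
force: [0.3, -0.3, -0.2]
finger_gap: 1.004
gripper_force: 0.0
t: 2.8
tcp_pos: [0.4311, -0.1321, 0.1887]
tool_rot: [0.715, 0.699, 0.0, -0.0]
force: [-0.2, 0.1, -0.8]
finger_gap: 1.0
gripper_force: 0.0
```

```bash
python3 -m crank '[{"dp":[0,0,-0.8],"angular":[0,0,0]},{"dp":[0,0,-0.8],"angular":[0,0,0]},{"dp":[0,0,-0.8],"angular":[0,0,0]},{"dp":[0,0,-0.8],"angular":[0,0,0]},{"dp":[0,0,-0.6],"angular":[0,0,0]},{"dp":[0,0,-0.5],"angular":[0,0,0]},{"dp":[0,0,0],"angular":[0,0,0]},{"dp":[0,0,0],"angular":[0,0,0]}]' 0
python3 -m crank '[{"dp":[0,0,0],"angular":[0,0,0]},{"dp":[0,0,0],"angular":[0,0,0]},{"dp":[0,0,0],"angular":[0,0,0]},{"dp":[0,0,0],"angular":[0,0,0]},{"dp":[0,0,0],"angular":[0,0,0]},{"dp":[0,0,0],"angular":[0,0,0]},{"dp":[0,0,0],"angular":[0,0,0]},{"dp":[0,0,0],"angular":[0,0,0]}]' 1 110
```

```text
t: 3.6
tcp_pos: [0.4314, -0.1317, 0.0599]
tool_rot: [0.714, 0.7, 0.0, 0.0]
force: [-0.2, -0.1, -0.3]
finger_gap: 1.0
gripper_force: 0.0
t: 4.4
tcp_pos: [0.4319, -0.1331, 0.0599]
tool_rot: [0.715, 0.699, 0.0, 0.001]
force: [1.3, 0.7, 4.6]
finger_gap: 0.241
gripper_force: 107.1
```

```bash
python3 -m crank '[{"dp":[0,0,0.3],"angular":[0,0,0]},{"dp":[0,0,0.6],"angular":[0,0,0]},{"dp":[0,0,0.6],"angular":[0,0,0]},{"dp":[0,0,0.5],"angular":[0,0,0]},{"dp":[0,0.29,0],"angular":[0,0,-5]},{"dp":[0,0.29,0],"angular":[0,0,-8.3]},{"dp":[0,0.29,0],"angular":[0,0,-8.3]},{"dp":[0,0.29,0],"angular":[0,0,-8.3]},{"dp":[0,0.29,0],"angular":[0,0,-8.3]},{"dp":[0,0.29,0],"angular":[0,0,-8.3]},{"dp":[0,0.29,0],"angular":[0,0,-8.3]},{"dp":[0,0.29,0],"angular":[0,0,-8.3]},{"dp":[0,0.29,0],"angular":[0,0,-8.3]},{"dp":[0,0.29,0],"angular":[0,0,-8.3]},{"dp":[0,0,0],"angular":[0,0,0]},{"dp":[0,0,0],"angular":[0,0,0]},{"dp":[0,0,0],"angular":[0,0,0]}]'
cat > look.py <<'E'
import sys
from h import *
a=sys.argv[1]
for n in("top","side"):
    s=vision.snapshot(n);np.savez(f"{n}{a}.npz",**s)
    z=cv2.resize(s["image"][100:230,215:305] if n=="top" else s["image"][130:270,200:360],None,fx=4,fy=4,interpolation=cv2.INTER_CUBIC)
    globals()[n]=z[:520]
h=min(top.shape[0],side.shape[0])
im=np.hstack([top[:h],side[:h]]);im=cv2.resize(im,None,fx=.75,fy=.75);cv2.imwrite(f"pics/look{a}.png",im);print(im.shape)
x=sense();q=x["tool_rot"];print(x["tcp_pos"],q)
from scipy.spatial.transform import Rotation as R
M=R.from_quat(q).as_matrix();print("yaw",np.degrees(np.arctan2(M[1,1],M[0,1]))+90)
E
python3 look.py 1
```

```text
t: 6.1
tcp_pos: [0.4312, -0.0461, 0.1194]
tool_rot: [0.997, 0.08, -0.0, 0.0]
force: [0.4, -0.3, -1.5]
finger_gap: 0.242
gripper_force: 107.6
(390, 750, 3)
[ 0.43121337 -0.04613188  0.11934651] [9.96819243e-01 7.96956371e-02 1.08237414e-05 4.93537808e-05]
yaw 9.142142302136577
```

View pics/look1.png

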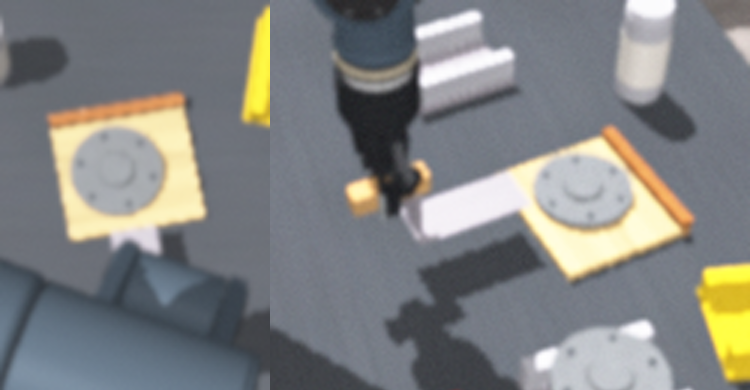

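The side view shows the blade held level, its tip by the board's open edge at (520,185), and the cover at (583,190) in its pristine place. Next I'll measure the blade and cover from the side view.

```bash
cat > m2.py <<'E'
import sys
from h import *
a=sys.argv[1]
s=dict(np.load(f"side{a}.npz"));im=s["image"];P=pts(s);hsv=cv2.cvtColor(im,cv2.COLOR_BGR2HSV)
e=np.array([np.cos(np.radians(9.14)),np.sin(np.radians(9.14))]);n=np.array([-e[1],e[0]])
tcp=sense()["tcp_pos"];d=P[...,:2]-tcp[:2];L=d@e;W=d@n;z=P[...,2]
m=(L>.045)&(L<.16)&(abs(W)<.05)&(abs(z-(tcp[2]-.058))<.02)&(hsv[...,1]<60)&(hsv[...,2]>130)
print("blade n",m.sum(),"L",np.percentile(L[m],[1,99]).round(4),"W",np.percentile(W[m],[1,50,99]).round(4))
A=np.c_[L[m],W[m],np.ones(m.sum())];c=np.linalg.lstsq(A,z[m],rcond=None)[0];print("top z at origin",c[2].round(4),"slopes L,W deg",np.degrees(c[:2]).round(2))
for lo in(.05,.07,.09,.11,.13):
    k=m&(L>lo)&(L<lo+.02);print(lo,((np.percentile(W[k],2)+np.percentile(W[k],98))/2).round(4),end=" ")
print()
for nm in("top0","side"+a):
    s=dict(np.load(nm+".npz"));P=pts(s);hsv=cv2.cvtColor(s["image"],cv2.COLOR_BGR2HSV)
    b=np.hypot(P[...,0]-.658,P[...,1]+.0084)<.075
    k=(b&(hsv[...,1]<50)&(P[...,2]>.0155)).astype(np.uint8)
    cs,_=cv2.findContours(k,0,cv2.CHAIN_APPROX_NONE);q=max(cs,key=cv2.contourArea)[:,0]
    p=P[q[:,1],q[:,0],:2]; p=p[np.isfinite(p).all(1)];(cx,cy),r=cv2.minEnclosingCircle((p*1000).astype(np.float32));
    t=b&(P[...,2]>.0245)&(hsv[...,1]<50);print(nm,"cover",cx,cy,r,"ell",np.round(cv2.fitEllipse((p*1000).astype(np.float32)),1) if 0 else cv2.fitEllipse((p*1000).astype(np.float32)),"boss",np.nanmean(P[t],0).round(4),t.sum())
E
python3 m2.py 1
```

```text
blade n 426 L [0.0466 0.1484] W [-0.0276 -0.0021  0.0252]
top z at origin 0.062 slopes L,W deg [ 0.05 -0.49]
0.05 -0.0005 0.07 -0.0007 0.09 -0.0005 0.11 -0.0016 0.13 -0.0019 
top0 cover 657.7130737304688 -7.919983863830566 54.8836555480957 ell ((658.3450317382812, -8.172592163085938), (103.54450225830078, 104.96005249023438), 57.14012145996094) boss [ 0.6572 -0.0088  0.0268] 173
side1 cover 654.6554565429688 -6.710047721862793 58.902748107910156 ell ((658.1830444335938, -7.610769271850586), (106.82521057128906, 110.39898681640625), 12.879416465759277) boss [ 0.6578 -0.0079  0.026 ] 148
```

```bash
python3 -m crank '[{"dp":[0,0.04,-0.5],"angular":[0,0,0]},{"dp":[0,0.04,-0.5],"angular":[0,0,0]},{"dp":[0.2,0.03,-0.3],"angular":[0,0,0]},{"dp":[0.25,0.04,0],"angular":[-0.16,0.99,0]},{"dp":[0.25,0.04,0],"angular":[0,0,0]},{"dp":[0,0,-0.08],"angular":[0,0,0]},{"dp":[0,0,-0.05],"angular":[0,0,0]},{"dp":[0,0,0],"angular":[0,0,0]},{"dp":[0,0,0],"angular":[0,0,0]}]'
python3 -m crank '[{"dp":[0,0,-0.03],"angular":[0,0,0]},{"dp":[0,0,0],"angular":[0,0,0]},{"dp":[0,0,0],"angular":[0,0,0]}]'
python3 -m crank '[{"dp":[0,0,-0.03],"angular":[0,0,0]},{"dp":[0,0,0],"angular":[0,0,0]},{"dp":[0,0,0],"angular":[0,0,0]}]'
```

```text
t: 7.1
tcp_pos: [0.4516, -0.04, 0.0764]
tool_rot: [0.997, 0.079, -0.009, 0.001]
force: [-0.4, -0.5, -1.0]
finger_gap: 0.242
gripper_force: 107.6
t: 7.4
tcp_pos: [0.4521, -0.04, 0.0756]
tool_rot: [0.997, 0.079, -0.009, 0.001]
force: [0.1, -0.8, -0.8]
finger_gap: 0.24
gripper_force: 107.6
t: 7.7
tcp_pos: [0.4522, -0.04, 0.0746]
tool_rot: [0.997, 0.079, -0.009, 0.001]
force: [0.4, 0.4, -1.7]
finger_gap: 0.24
gripper_force: 107.6
```

```bash
for i in 1 2; do python3 -m crank '[{"dp":[0,0,-0.025],"angular":[0,0,0]},{"dp":[0,0,0],"angular":[0,0,0]},{"dp":[0,0,0],"angular":[0,0,0]}]' | egrep 'tcp|^force'; done
```

```text
tcp_pos: [0.4522, -0.04, 0.074]
force: [-0.3, -1.0, 0.6]
tcp_pos: [0.452, -0.04, 0.0733]
force: [-2.0, -0.5, 3.3]
```

```bash
for i in 1 2 3; do python3 -m crank '[{"dp":[0.1,0.016,0],"angular":[0,0,0]},{"dp":[0.1,0.016,0],"angular":[0,0,0]},{"dp":[0.1,0.016,0],"angular":[0,0,0]},{"dp":[0.1,0.016,0],"angular":[0,0,0]},{"dp":[0.1,0.016,0],"angular":[0,0,0]},{"dp":[0.1,0.016,0],"angular":[0,0,0]}]' | egrep 'tcp|^force'; done; python3 look.py 2
```

```text
tcp_pos: [0.4692, -0.0368, 0.0731]
force: [-5.5, -0.6, 6.4]
tcp_pos: [0.4866, -0.0338, 0.0731]
force: [-6.2, -1.4, 6.1]
tcp_pos: [0.5042, -0.0309, 0.0731]
force: [-7.9, -0.9, 7.2]
(390, 750, 3)
[ 0.50484553 -0.03092454  0.07314897] [ 9.96768908e-01  7.96524152e-02 -1.03526670e-02  2.44412563e-04]
yaw 9.136976288688302
```

View pics/look2.png

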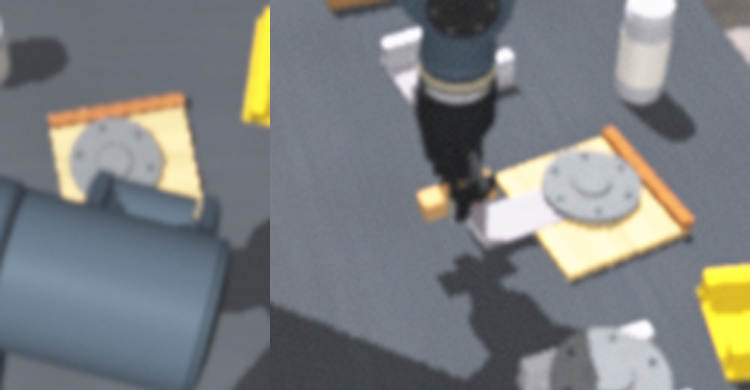

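The side view shows the cover pushed to the batten at (592,185), with the blade entering beneath its near edge at (545,210). I'll carry on sliding.

```bash
for i in 1 2 3; do python3 -m crank '[{"dp":[0.1,0.016,0],"angular":[0,0,0]},{"dp":[0.1,0.016,0],"angular":[0,0,0]},{"dp":[0.1,0.016,0],"angular":[0,0,0]},{"dp":[0.1,0.016,0],"angular":[0,0,0]},{"dp":[0.1,0.016,0],"angular":[0,0,0]},{"dp":[0.1,0.016,0],"angular":[0,0,0]}]' | egrep 'tcp|^force'; done
cat > m3.py <<'E'
# cover in lifter frame, from the side view: disc top plane + rim
from h import *
from scipy.spatial.transform import Rotation as R
s=vision.snapshot("side");np.savez("sideL.npz",**s);P=pts(s);hsv=cv2.cvtColor(s["image"],cv2.COLOR_BGR2HSV)
x=sense();t=x["tcp_pos"];M=R.from_quat(x["tool_rot"]).as_matrix();yaw=np.arctan2(M[1,1],M[0,1])+np.pi/2
e=np.array([np.cos(yaw),np.sin(yaw)]);n=np.array([-e[1],e[0]]);d=P[...,:2]-t[:2];L=d@e;W=d@n;z=P[...,2]-t[2]+.0597
k=((L>.03)&(L<.165)&(abs(W)<.065)&(z>.007)&(z<.03)&(hsv[...,1]<60)&(hsv[...,2]<200)).astype(np.uint8)
k=cv2.morphologyEx(k,cv2.MORPH_OPEN,np.ones((3,3)))
cs,_=cv2.findContours(k,0,cv2.CHAIN_APPROX_NONE);q=max(cs,key=cv2.contourArea);kk=np.zeros_like(k);cv2.drawContours(kk,[q],-1,1,-1);q=q[:,0]
p=np.c_[L[q[:,1],q[:,0]],W[q[:,1],q[:,0]]]*1000;p=p[np.isfinite(p).all(1)].astype(np.float32)
m=(kk>0)&np.isfinite(z);c0=np.nanmean(np.c_[L[m],W[m]],0)
print("yaw",np.degrees(yaw),"tcp",t,"n",m.sum(),"ellipse L,W",np.round(np.r_[cv2.fitEllipse(p)[0],cv2.fitEllipse(p)[1]],1),"mean",c0.round(4))
r=np.hypot(L-c0[0],W-c0[1]);m&=(r>.026)&(r<.05)
A=np.c_[L[m]-c0[0],W[m]-c0[1],np.ones(m.sum())];c=np.linalg.lstsq(A,z[m],rcond=None)[0]
print("top height above blade underside",c[2].round(4),"tilt deg",np.degrees(c[:2]).round(2))
E
python3 m3.py
```

```text
tcp_pos: [0.5214, -0.028, 0.0732]
force: [-9.3, -1.2, 9.5]
tcp_pos: [0.5382, -0.025, 0.0732]
force: [-11.5, -1.6, 10.6]
tcp_pos: [0.5564, -0.0222, 0.0731]
force: [-10.9, -2.1, 10.6]
yaw 9.146715761143545 tcp [ 0.55706576 -0.02223613  0.07321294] n 49 ellipse L,W [112.7 -17.6  23.2  41.8] mean [ 0.1109 -0.0205]
top height above blade underside 0.01 tilt deg [0.01 0.01]
```

```bash
sed -i 's/&(hsv\[...,2\]<200)//; s/(z>.007)&(z<.03)/(z>.003)\&(z<.035)/' m3.py; cat >> m3.py <<'E'
B=np.array([.666,-.0208]);print("tip board x",((t[:2]-B)@e+.147).round(4))
im=s["image"][130:250,210:340].copy();im[kk[130:250,210:340]>0,2]=255
cv2.imwrite("pics/mask.png",np.hstack([cv2.resize(s["image"][130:250,210:340],None,fx=3,fy=3,interpolation=2),cv2.resize(im,None,fx=3,fy=3)]))
E
python3 m3.py
```

```text
yaw 9.149016103724968 tcp [ 0.55702596 -0.02220868  0.07319449] n 660 ellipse L,W [112.8  -3.9 105.7 106.8] mean [ 0.1103 -0.0067]
top height above blade underside 0.0113 tilt deg [-0.05  0.45]
tip board x 0.0392
```

View pics/mask.png

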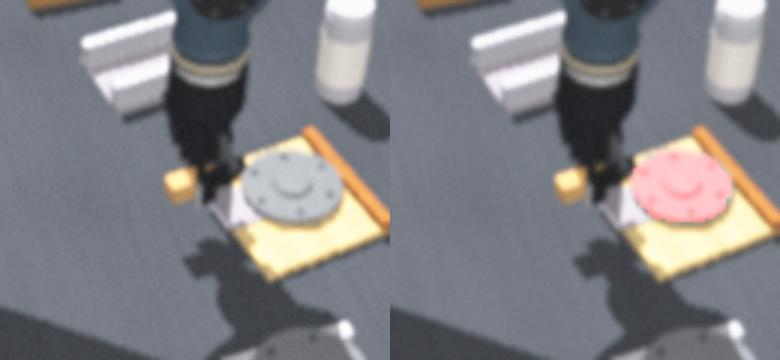

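The cover lies level on the blade (masked at crop (682,187)), 34 mm of blade past its centre. I'll go 14 mm farther, then level out and lift.

```bash
python3 -m crank '[{"dp":[0.09,0.015,0],"angular":[0,0,0]},{"dp":[0.09,0.015,0],"angular":[0,0,0]},{"dp":[0.09,0.015,0],"angular":[0,0,0]},{"dp":[0.09,0.015,0],"angular":[0,0,0]},{"dp":[0.08,0.013,0],"angular":[0,0,0]},{"dp":[0,0,0],"angular":[0,0,0]},{"dp":[0,0,0],"angular":[0,0,0]}]'
python3 -m crank '[{"dp":[0,0,0.03],"angular":[0.04,-0.25,0]},{"dp":[0,0,0.03],"angular":[0.04,-0.25,0]},{"dp":[0,0,0.03],"angular":[0.04,-0.25,0]},{"dp":[0,0,0.03],"angular":[0.04,-0.25,0]},{"dp":[-0.02,0,0.05],"angular":[0,0,0]},{"dp":[-0.02,0,0.1],"angular":[0,0,0]},{"dp":[-0.02,0,0.1],"angular":[0,0,0]},{"dp":[0,0,0.15],"angular":[0,0,0]},{"dp":[0,0,0.15],"angular":[0,0,0]},{"dp":[0,0,0.15],"angular":[0,0,0]},{"dp":[0,0,0.15],"angular":[0,0,0]},{"dp":[0,0,0.1],"angular":[0,0,0]},{"dp":[0,0,0],"angular":[0,0,0]},{"dp":[0,0,0],"angular":[0,0,0]},{"dp":[0,0,0],"angular":[0,0,0]}]'
python3 m3.py
```

```text
t: 12.8
tcp_pos: [0.57, -0.02, 0.0732]
tool_rot: [0.997, 0.08, -0.012, -0.0]
force: [-10.1, -1.5, 7.8]
finger_gap: 0.242
gripper_force: 109.1
t: 14.3
tcp_pos: [0.5713, -0.0205, 0.105]
tool_rot: [0.997, 0.079, -0.0, -0.0]
force: [0.1, 0.3, -4.4]
finger_gap: 0.238
gripper_force: 107.4
yaw 9.097135617190224 tcp [ 0.57135268 -0.02051257  0.10494851] n 664 ellipse L,W [ 99.9  -5.3 102.  110.3] mean [ 0.0979 -0.0085]
top height above blade underside 0.012 tilt deg [-0.54  0.08]
tip board x 0.0536
```

View pics/mask.png

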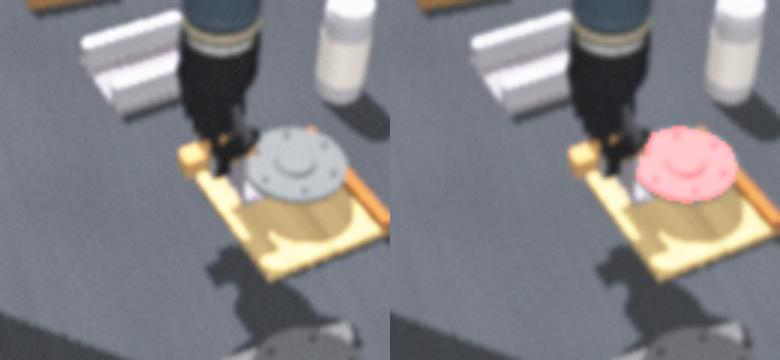

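The cover is on the blade, level and clear of the board, at (295,163) in the left crop. I'll carry it to a point short of the rack.

```bash
python3 -m crank '[{"dp":[0,0,0.1],"angular":[0,0,0]},{"dp":[0,0,0.2],"angular":[0,0,0]},{"dp":[0,0,0.3],"angular":[0,0,0]},{"dp":[-0.05,0,0.2],"angular":[0,0,0]},{"dp":[-0.1,0.05,0.1],"angular":[0,0,0]},{"dp":[-0.15,0.12,0.05],"angular":[0,0,0]},{"dp":[-0.2,0.2,0],"angular":[0,0,0]},{"dp":[-0.2,0.3,0],"angular":[0,0,0]},{"dp":[-0.2,0.4,0],"angular":[0,0,0]},{"dp":[-0.2,0.4,0],"angular":[0,0,0]},{"dp":[-0.2,0.4,0],"angular":[0,0,0]},{"dp":[-0.2,0.4,0],"angular":[0,0,0]},{"dp":[-0.2,0.4,0],"angular":[0,0,0]},{"dp":[-0.2,0.4,0],"angular":[0,0,0]},{"dp":[-0.2,0.4,0],"angular":[0,0,0]},{"dp":[-0.2,0.4,0],"angular":[0,0,0]},{"dp":[-0.2,0.4,0],"angular":[0,0,0]},{"dp":[-0.15,0.4,0],"angular":[0,0,0]},{"dp":[-0.1,0.4,0],"angular":[0,0,0]},{"dp":[-0.1,0.4,0],"angular":[0,0,0]}]'
python3 -m crank '[{"dp":[0,0.4,0],"angular":[0,0,0]},{"dp":[0,0.4,0],"angular":[0,0,0]},{"dp":[0,0.4,0],"angular":[0,0,0]},{"dp":[0,0.4,0],"angular":[0,0,0]},{"dp":[0,0.4,0],"angular":[0,0,0]},{"dp":[0,0.4,0],"angular":[0,0,0]},{"dp":[0,0.3,0],"angular":[0,0,0]},{"dp":[0,0.2,0],"angular":[0,0,0]},{"dp":[0,0.1,0],"angular":[0,0,0]},{"dp":[0,0,0],"angular":[0,0,0]},{"dp":[0,0,0],"angular":[0,0,0]},{"dp":[0,0,0],"angular":[0,0,0]}]'
cat > m4.py <<'E'
from h import *
exec(open("m3.py").read())
Rk=np.array([.5812,.2425])
for nm in("side","top"):
    s=vision.snapshot(nm);P=pts(s);d=P[...,:2]-t[:2];L=d@e;W=d@n;z=P[...,2]-t[2]+.0597
    sat=cv2.cvtColor(s["image"],cv2.COLOR_BGR2HSV)[...,1]
    m=(np.hypot(L-.099,W+.004)<.035)&(z>.0138)&(z<.019)&(sat<60)
    print(nm,"boss L,W",np.nanmean(L[m]).round(4),np.nanmean(W[m]).round(4),m.sum(),"extent",np.ptp(L[m]).round(4),np.ptp(W[m]).round(4))
    c=t[:2]+e*np.nanmean(L[m])+n*np.nanmean(W[m]);print(" cover",c.round(4),"to rack, units 30mm",((Rk-c)/.03).round(3))
    # rack rails from this view
    for sg in(-1,1):
        k=(abs((P[...,:2]-Rk)@n-sg*.042)<.02)&(abs((P[...,:2]-Rk)@e)<.08)&(abs(P[...,2]-.04)<.004)
        if k.sum()>20: print(" rail",sg,k.sum(),"W range",np.percentile((P[k][:,:2]-Rk)@n,[2,50,98]).round(4),"L range",np.percentile((P[k][:,:2]-Rk)@e,[1,99]).round(4))
    cv2.imwrite(f"pics/{nm}R.png",s["image"])
E
python3 m4.py
```

```text
t: 16.35
tcp_pos: [0.486, 0.1445, 0.1338]
tool_rot: [0.997, 0.079, 0.0, -0.0]
force: [-0.3, -0.5, -2.6]
finger_gap: 0.242
gripper_force: 107.4
t: 17.55
tcp_pos: [0.486, 0.2331, 0.1337]
tool_rot: [0.997, 0.079, -0.0, 0.0]
force: [0.2, 0.4, -4.1]
finger_gap: 0.241
gripper_force: 107.5
yaw 9.060101182467317 tcp [0.48607662 0.23310868 0.13368986] n 500 ellipse L,W [ 98.8  -4.6 105.9 108.4] mean [ 0.097  -0.0077]
top height above blade underside 0.0116 tilt deg [0.07 0.39]
tip board x 0.0093
side boss L,W 0.0986 -0.0054 70 extent 0.0619 0.0507
 cover [0.5843 0.2433] to rack, units 30mm [-0.104 -0.028]
 rail -1 131 W range [-0.051  -0.042  -0.0321] L range [-0.0639  0.0627]
top boss L,W 0.1009 -0.0307 12 extent 0.0445 0.0162
 cover [0.5905 0.2187] to rack, units 30mm [-0.31   0.795]
 rail -1 62 W range [-0.0491 -0.0451 -0.034 ] L range [-0.0625  0.0654]
```

Side-view rails sit where I measured them, and the cover is about 3 mm too far in x. I'll correct that and lower gently.

```bash
python3 -m crank '[{"dp":[-0.03,0,-0.05],"angular":[0,0,0]},{"dp":[-0.04,-0.01,-0.1],"angular":[0,0,0]},{"dp":[-0.03,-0.01,-0.15],"angular":[0,0,0]},{"dp":[0,0,-0.15],"angular":[0,0,0]},{"dp":[0,0,-0.15],"angular":[0,0,0]},{"dp":[0,0,-0.15],"angular":[0,0,0]},{"dp":[0,0,-0.1],"angular":[0,0,0]},{"dp":[0,0,-0.1],"angular":[0,0,0]},{"dp":[0,0,-0.05],"angular":[0,0,0]},{"dp":[0,0,0],"angular":[0,0,0]},{"dp":[0,0,0],"angular":[0,0,0]}]'
python3 m4.py | head -5
```

```text
t: 18.8
tcp_pos: [0.4832, 0.233, 0.1038]
tool_rot: [0.997, 0.079, 0.0, -0.0]
force: [0.6, -0.4, -3.7]
finger_gap: 0.24
gripper_force: 107.5
yaw 9.097370512864787 tcp [0.48321861 0.2329829  0.10387607] n 492 ellipse L,W [ 98.8  -3.5 107.1 109.9] mean [ 0.0969 -0.0078]
top height above blade underside 0.0118 tilt deg [0.05 0.47]
tip board x 0.0066
side boss L,W 0.0996 -0.0057 76 extent 0.0551 0.061
 cover [0.5825 0.2431] to rack, units 30mm [-0.043 -0.022]
```

```bash
python3 -m crank '[{"dp":[-0.02,-0.01,-0.02],"angular":[0,0,0]},{"dp":[-0.02,-0.01,-0.02],"angular":[0,0,0]},{"dp":[0,0,-0.02],"angular":[0,0,0]},{"dp":[0,0,-0.02],"angular":[0,0,0]},{"dp":[0,0,-0.02],"angular":[0,0,0]},{"dp":[0,0,-0.02],"angular":[0,0,0]},{"dp":[0,0,-0.02],"angular":[0,0,0]},{"dp":[0,0,-0.02],"angular":[0,0,0]},{"dp":[0,0,-0.02],"angular":[0,0,0]},{"dp":[0,0,-0.02],"angular":[0,0,0]},{"dp":[0,0,-0.02],"angular":[0,0,0]},{"dp":[0,0,-0.02],"angular":[0,0,0]},{"dp":[0,0,-0.02],"angular":[0,0,0]},{"dp":[0,0,-0.02],"angular":[0,0,0]}]' | egrep 'tcp|^force'
python3 -m crank '[{"dp":[0,0,-0.05],"angular":[0,0,0]},{"dp":[0,0,-0.05],"angular":[0,0,0]},{"dp":[0,0,-0.05],"angular":[0,0,0]},{"dp":[0,0,-0.05],"angular":[0,0,0]},{"dp":[0,0,-0.04],"angular":[0,0,0]},{"dp":[0,0,0],"angular":[0,0,0]},{"dp":[0,0,0],"angular":[0,0,0]}]'| egrep 'tcp|^force'
python3 m3.py; python3 look.py 3; python3 - <<'E'
import cv2
a=cv2.imread("pics/mask.png")
import numpy as np
s=np.load("side3.npz")["image"][110:200,200:310];t=np.load("top3.npz")["image"][130:220,150:260]
cv2.imwrite("pics/rk.png",cv2.resize(np.hstack([s,t]),None,fx=3.5,fy=3.5,interpolation=2))
E
```

```text
tcp_pos: [0.482, 0.2324, 0.0954]
force: [-0.1, 1.3, -1.1]
tcp_pos: [0.4818, 0.2323, 0.0881]
force: [0.9, -0.3, -1.9]
yaw 9.10046168714965 tcp [0.48187927 0.23235111 0.08810959] n 615 ellipse L,W [102.9  -8.1 110.7 135.2] mean [ 0.0969 -0.015 ]
top height above blade underside 0.0205 tilt deg [0.73 4.66]
tip board x 0.0052
(390, 750, 3)
[0.48190195 0.23235033 0.08817112] [9.96847206e-01 7.93449430e-02 1.66277070e-04 1.42859016e-06]
yaw 9.101827931231057
```

View pics/rk.png

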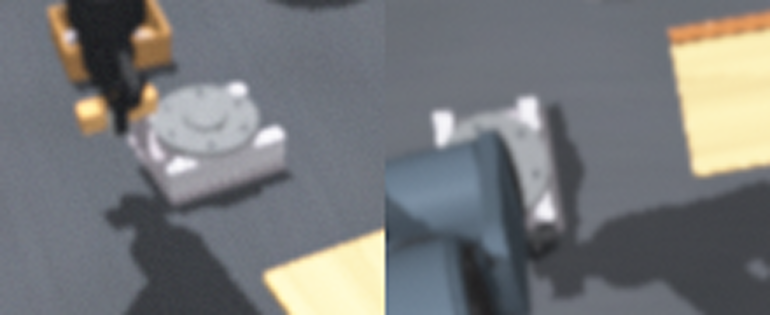

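The side view shows the cover resting level on the rails at (205,120), and the force is back to the lifter's weight alone. I'll draw the blade out now.

```bash
python3 -m crank '[{"dp":[-0.1,-0.016,0],"angular":[0,0,0]},{"dp":[-0.2,-0.032,0],"angular":[0,0,0]},{"dp":[-0.3,-0.047,0],"angular":[0,0,0]},{"dp":[-0.3,-0.047,0],"angular":[0,0,0]},{"dp":[-0.3,-0.047,0],"angular":[0,0,0]},{"dp":[-0.3,-0.047,0],"angular":[0,0,0]},{"dp":[-0.3,-0.047,0],"angular":[0,0,0]},{"dp":[-0.3,-0.047,0],"angular":[0,0,0]},{"dp":[-0.3,-0.047,0],"angular":[0,0,0]},{"dp":[-0.3,-0.047,0],"angular":[0,0,0]},{"dp":[-0.3,-0.047,0],"angular":[0,0,0]},{"dp":[-0.3,-0.047,0],"angular":[0,0,0]},{"dp":[-0.3,-0.047,0],"angular":[0,0,0]},{"dp":[-0.3,-0.047,0],"angular":[0,0,0]},{"dp":[-0.2,-0.032,0],"angular":[0,0,0]},{"dp":[0,0,0],"angular":[0,0,0]},{"dp":[0,0,0],"angular":[0,0,0]}]'
cat > m5.py <<'E'
from h import *
Rk=np.array([.5812,.2425]);e=np.array([np.cos(np.radians(9)),np.sin(np.radians(9))]);n=np.array([-e[1],e[0]])
for nm in("side","top"):
    s=vision.snapshot(nm);P=pts(s);d=P[...,:2]-Rk;L=d@e;W=d@n;z=P[...,2];V=cv2.cvtColor(s["image"],cv2.COLOR_BGR2HSV)[...,2]
    m=(np.hypot(L,W)<.03)&(z>.0518)&(z<.06);r=np.hypot(L,W);k=(r>.025)&(r<.045)&(z>.045)
    c=np.linalg.lstsq(np.c_[L[k],W[k],np.ones(k.sum())],z[k],rcond=None)[0]
    f=(r<.065)&(z>.0435);print(nm,"boss L,W mm",(1000*L[m].mean()).round(1),(1000*W[m].mean()).round(1),m.sum(),"disc ext L",(1000*np.percentile(L[f],[1,99])).round(1),"W",(1000*np.percentile(W[f],[1,99])).round(1),"top z",c[2].round(4),"tilt",np.degrees(c[:2]).round(2))
    cv2.imwrite(f"pics/{nm}E.png",s["image"])
E
python3 m5.py
```

```text
t: 22.9
tcp_pos: [0.3593, 0.2131, 0.0882]
tool_rot: [0.997, 0.079, 0.001, -0.0]
force: [-0.4, 0.3, -1.7]
finger_gap: 0.241
gripper_force: 107.7
side boss L,W mm -1.6 -0.8 80 disc ext L [-53.5  49.1] W [-53.5  53.1] top z 0.0505 tilt [-0.11  0.69]
top boss L,W mm 0.1 0.5 107 disc ext L [-51.   51.5] W [-50.2  51.4] top z 0.05 tilt [ 0.49 -0.71]
```

The cover is centred to about 1 mm and level in both views. Now I'll lay the lifter down in front of the board.

```bash
python3 -m crank '[{"dp":[0,-0.2,0],"angular":[0,0,0]},{"dp":[0,-0.4,0],"angular":[0,0,0]},{"dp":[0.05,-0.5,0],"angular":[0,0,0]},{"dp":[0.1,-0.5,0],"angular":[0,0,0]},{"dp":[0.15,-0.5,0],"angular":[0,0,0]},{"dp":[0.15,-0.5,0],"angular":[0,0,0]},{"dp":[0.15,-0.5,0],"angular":[0,0,0]},{"dp":[0.15,-0.5,0],"angular":[0,0,0]},{"dp":[0.15,-0.5,0],"angular":[0,0,0]},{"dp":[0.15,-0.5,0],"angular":[0,0,0]},{"dp":[0.15,-0.5,0],"angular":[0,0,0]},{"dp":[0.15,-0.5,0],"angular":[0,0,0]},{"dp":[0.15,-0.5,0],"angular":[0,0,0]},{"dp":[0,-0.3,0],"angular":[0,0,0]},{"dp":[0,0,-0.3],"angular":[0,0,0]},{"dp":[0,0,-0.3],"angular":[0,0,0]},{"dp":[0,0,-0.2],"angular":[0,0,0]},{"dp":[0,0,-0.05],"angular":[0,0,0]},{"dp":[0,0,0],"angular":[0,0,0]},{"dp":[0,0,0],"angular":[0,0,0]}]'
for i in 1 2; do python3 -m crank '[{"dp":[0,0,-0.03],"angular":[0,0,0]},{"dp":[0,0,-0.02],"angular":[0,0,0]},{"dp":[0,0,0],"angular":[0,0,0]},{"dp":[0,0,0],"angular":[0,0,0]}]'| egrep 'tcp|^force'; done
```

```text
t: 25.0
tcp_pos: [0.4038, 0.0214, 0.0625]
tool_rot: [0.997, 0.08, -0.0, -0.0]
force: [0.1, 0.1, -2.1]
finger_gap: 0.24
gripper_force: 107.8
tcp_pos: [0.4039, 0.021, 0.0612]
force: [-0.4, 0.2, -2.3]
tcp_pos: [0.4038, 0.0209, 0.0599]
force: [-0.7, -0.4, 4.4]
```

Touchdown. Open partly first, then retreat.

```bash
python3 -m crank '[{"dp":[0,0,0],"angular":[0,0,0]},{"dp":[0,0,0],"angular":[0,0,0]},{"dp":[0,0,0],"angular":[0,0,0]},{"dp":[0,0,0],"angular":[0,0,0]},{"dp":[0,0,0],"angular":[0,0,0]},{"dp":[0,0,0],"angular":[0,0,0]},{"dp":[0,0,0],"angular":[0,0,0]},{"dp":[0,0,0],"angular":[0,0,0]}]' 0 20
python3 -m crank '[{"dp":[0,0,0.2],"angular":[0,0,0]},{"dp":[0,0,0.4],"angular":[0,0,0]},{"dp":[0,0,0.8],"angular":[0,0,0]},{"dp":[0,0,0.8],"angular":[0,0,0]},{"dp":[0,0,0.8],"angular":[0,0,0]},{"dp":[0,0,0.8],"angular":[0,0,0]},{"dp":[0,0,0.8],"angular":[0,0,0]},{"dp":[0,0,0.4],"angular":[0,0,0]},{"dp":[0,0,0],"angular":[0,0,0]},{"dp":[0,0,0],"angular":[0,0,0]},{"dp":[0,0,0],"angular":[0,0,0]}]'
python3 m5.py
```

```text
t: 26.6
tcp_pos: [0.4039, 0.021, 0.0596]
tool_rot: [0.997, 0.079, 0.0, 0.0]
force: [0.3, 0.2, 0.1]
finger_gap: 0.999
gripper_force: 0.0
t: 27.7
tcp_pos: [0.4031, 0.0212, 0.209]
tool_rot: [0.997, 0.079, -0.001, -0.0]
force: [-0.3, -0.5, 0.2]
finger_gap: 1.0
gripper_force: 0.0
side boss L,W mm -0.6 0.3 80 disc ext L [-53.7  50.2] W [-51.8  54.6] top z 0.0504 tilt [-0.11  0.38]
top boss L,W mm -1.0 -0.5 101 disc ext L [-51.2  52.3] W [-50.8  51.4] top z 0.0501 tilt [0.04 0.32]
```

View pics/sideE.png

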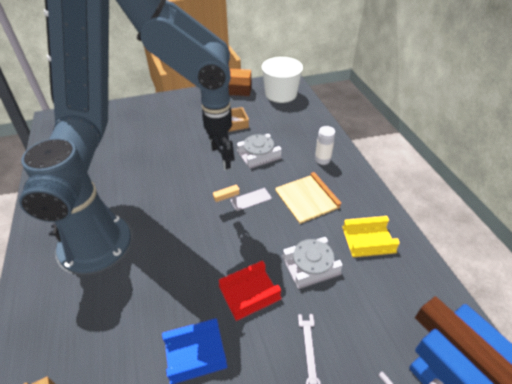

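The fresh cover sits on the formerly empty rack at (259,146). The lifter lies flat on the bench at (245,195), clear of the board at (308,197), and the old cover at (313,258) is untouched.

```bash
python3 -c "
from station import order;print(order.sign_off())"
```

```text
the job is handed in; nothing more can be done
None
```

The job is handed in at about 28 s of the 72 s allowed: the fresh cover rests level and centred to about 1 mm on the empty rack, and the lifter lies flat on the bench, released and clear of board and racks.

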